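Put three mixed-up reagent bottles back in their colour-coded seats

TASK

The three reagent bottles have been put back in one another's foam seats: move each into the seat whose frame has the colour of its cap, standing upright on the floor of the well. Only the white spare seat is free, so use it to park a bottle on the way; never set a bottle on the bare bench, knock one over or drop it from a height. Leave the tube rack, the petri dish and the pen cup where they are.

Things in the scene. Friction and masses are not known exactly. Their poses are not given: they have to be found in the camera images.
- bottle_blue: Small round reagent bottle, clear glass body, blue cap, paper band round the body. 84 mm tall; body 44 mm in diameter, closed by a screw cap 46 mm in diameter that takes up the top 24 mm (60 to 84 mm above the bottom); about 140 g (100 to 180). Origin at the centre of its bottom, z up its axis. Rigid; easily gripped across the cap from above at any yaw.
- bottle_green: Small round reagent bottle, amber glass body, green cap, paper band round the body. 84 mm tall; body 44 mm in diameter, closed by a screw cap 46 mm in diameter that takes up the top 24 mm (60 to 84 mm above the bottom); about 140 g (100 to 180). Origin at the centre of its bottom, z up its axis. Rigid; easily gripped across the cap from above at any yaw.
- bottle_yellow: Small round reagent bottle, white plastic body, yellow cap, paper band round the body. 84 mm tall; body 44 mm in diameter, closed by a screw cap 46 mm in diameter that takes up the top 24 mm (60 to 84 mm above the bottom); about 140 g (100 to 180). Origin at the centre of its bottom, z up its axis. Rigid; easily gripped across the cap from above at any yaw.
- seat_blue: Fixed square seat: dark foam block in a blue frame with blue corner patches, 108 x 108 mm, 22 mm high, with a round well 60 mm wide, 12 mm deep (its paler floor 10 mm above the bench): 8 mm clear round a bottle. Origin at the centre of its underside, z up = the well's axis. Home of the blue-capped bottle; holds another bottle at the start.
- seat_green: Fixed square seat: dark foam block in a green frame with green corner patches, 108 x 108 mm, 22 mm high, with a round well 60 mm wide, 12 mm deep (its paler floor 10 mm above the bench): 8 mm clear round a bottle. Origin at the centre of its underside, z up = the well's axis. Home of the green-capped bottle; holds another bottle at the start.
- seat_yellow: Fixed square seat: dark foam block in a yellow frame with yellow corner patches, 108 x 108 mm, 22 mm high, with a round well 60 mm wide, 12 mm deep (its paler floor 10 mm above the bench): 8 mm clear round a bottle. Origin at the centre of its underside, z up = the well's axis. Home of the yellow-capped bottle; holds another bottle at the start.
- seat_spare: Fixed square seat: dark foam block in a white frame with white corner patches, 108 x 108 mm, 22 mm high, with a round well 60 mm wide, 12 mm deep (its paler floor 10 mm above the bench): 8 mm clear round a bottle. Origin at the centre of its underside, z up = the well's axis. The spare seat, belongs to no bottle; empty at the start.
- tube_rack: Bystander: red test-tube rack with three tubes, 75 x 190 mm, 82 mm high with the tubes, loose, 0.4 kg. Origin at the centre of its underside, long side along its y.
- petri_dish: Bystander: open glass petri dish with a cream filling, 90 mm in diameter, 15 mm high, loose, 0.08 kg. Origin at the centre of its underside.
- pen_cup: Bystander: black pen cup, 76 mm in diameter, 90 mm high, pens up to 140 mm high, loose, 0.3 kg. Origin at the centre of its underside.

How it is judged:
By the outcome, as a careful person would: the job done as asked, in the order asked, and still so for the second after the job is handed in, with the robot touching nothing.
It also fails if it takes over 106 s, if anything falls off the work surface, if the arm or the gripper's body presses on something with over 40 N, if the wrist force passes 120 N, or if a joint passes its speed limit or range.

ROBOT

A 6-joint arm with a two-finger parallel gripper is mounted at the origin on the work surface. World frame = base frame: x ahead of the robot, y to its left, z up, the work surface at z = 0. Lengths are in m, angles in rad, forces in N, time in s.
With the tool pointing down it reaches from about 0.325 to 0.85 m from the base axis. Payload 15.5 kg.
Tool frame: the origin (TCP) lies midway between the tips of the shut fingers; the grasp point (between the pads) lies 19 mm behind it; z points along the fingers, y is the line along which they close (so a half turn about z gives the same grasp; the last joint's range is limited). The gripper opens to 91 mm and grips with 3 to 60 N. Pads are 32 mm wide; open, the fingers measure 118 mm over their backs; the gripper's body (76 mm by 178 mm) begins 60 mm behind the grasp point.
Start: joints at [-1.29, 0.494, 1.345, -0, 1.302, -0.096], TCP at [0.23, -0.581, 0.176] pointing down, gripper open.
Joint ranges: [-2.91, 2.91], [-0.82, 2.16], [0.22, 2.67], [-1.22, 4.37], [0.12, 2.79], [-3.08, 3.08]. Speed limits (rad/s): [1.89, 1.89, 2.57, 3.01, 3.01, 3.01].

INTERFACE

Orientations are given as a unit quaternion [w, x, y, z].
In Python, from plant import env gives the robot as it stands. Calls block until the motion is done:
- env.move_to(position, orientation): joint-space move of the TCP to a pose.
- env.move_l(position, ori=None, v=0.15): straight line of the TCP; ori=None keeps the orientation; v is the mean speed in m/s.
- env.move_j(angles): joint-space move.
- env.command_gripper(opening): finger opening in m; the grip force is fixed at half the most; returns when the fingers have stopped.
- env.dwell(seconds).
- env.solve_ik(position, orientation): joint angles nearest the present ones, or None.
- env.grab_frame(name): name is "scene" or "top" or "wrist"; returns a dict with "pixels" (400x640x3 uint8, red, green, blue), "z_map" (400x640 float32, m along the optical axis (not along the pixel's ray), 0 where there is no reading), "camera_matrix" (3x3 intrinsics, pixels), "world_from_camera" (4x4, takes a point from camera to world coordinates). Camera axes: x right, y up, looking along -z (the intrinsics and any distortion apply to the point x, -y, -z); pixel columns grow to the right and rows downward; lengths in m; the calibration is good to about 2 mm. The wrist camera is an equidistant fisheye: a pixel r from the principal point sees the ray r / f radians off the axis. A picture is of the moment at which its call begins.
A pose or a line that the arm cannot do raises env.Unreachable and nothing moves.
- env.job_done(): hands the job in; it is judged then, once.
Trained networks look in a picture, given as the dict that the camera call returned (one of the last four; its "shot" number tells which), for a name from the list of things; names that differ only in an ending like _2 or _b are one class to them, and where a whole thing is asked for, a point or a joint stands for the part that bears it (a point fixed in the world has none). Each returns a list of dicts, best first, with "p" (0 to 1); they miss things now and then, are a little off and sometimes report something else, mostly with a low value. They report only what shows in the picture. A call takes as long as a camera call.
- env.recognise(picture, label): "extent" ([left, top, width, height] in pixels, round what is visible of it).
Readings, each from a call of its own:
- env.read_time(): time.
- env.read_qpos(): joint angles.
- env.read_joint_velocities(): joint speeds.
- env.read_joint_torque(): joint torques, N m.
- env.read_tcp_pos(): TCP position.
- env.read_orientation(): TCP orientation.
- env.read_contact_force(): force on the tool from outside, world axes, zero at the start.
- env.read_ft_torque(): the same for the moment, N m.
- env.read_grip_width(): finger opening in m.
- env.read_grasp_force(): force on a finger pad.
Only numpy, scipy, OpenCV 4.12 (cv2) and the standard library are available. Lean on these libraries where they do the work, as an engineer would, in place of code of your own. Each camera call takes 0.05 s, during which the arm holds its last target. There are 200 camera calls.

## Working session

There is one attempt and no reset: what is moved stays moved. The work goes in short steps, each a Python script; the robot and the scene stay as the last script left them, time stands still between calls to the robot, and variables do not carry over. Pictures are saved under pics/ and viewed, at most 14 in all, crops included, and the job is handed in when it is done.

```bash
mkdir -p pics; ls; python3 - <<'E'
from plant import env
import cv2,numpy as np
for n in ("top","scene"):
    f=env.grab_frame(n); cv2.imwrite(f"pics/{n}0.png",f["pixels"][:,:,::-1])
    np.savez(f"{n}0.npz",px=f["pixels"],z=f["z_map"],K=f["camera_matrix"],T=f["world_from_camera"])
    print(n,f["camera_matrix"].tolist(),f["world_from_camera"].round(3).tolist(),[k for k in f])
    for l in "bottle_blue bottle_green bottle_yellow seat_blue seat_green seat_yellow seat_spare tube_rack petri_dish pen_cup".split():
        print(l,[(np.round(d["extent"]).tolist(),round(d["p"],2)) for d in env.recognise(f,l)[:3]])
print(env.read_time(),env.read_orientation())
E
```

```text
pics
top [[497.7188047285608, 0.0, 322.23117374993774], [0.0, 497.7188047285608, 205.72405453543567], [0.0, 0.0, 1.0]] [[0.013, 0.996, -0.086, 0.471], [-1.0, 0.015, 0.023, 0.013], [0.024, 0.086, 0.996, 1.274], [0.0, 0.0, 0.0, 1.0]] ['pixels', 'z_map', 'camera_matrix', 'world_from_camera', 'shot']
bottle_blue [([353.0, 181.0, 21.0, 23.0], 0.72)]
bottle_green [([401.0, 249.0, 23.0, 18.0], 0.96), ([195.0, 221.0, 56.0, 54.0], 0.6)]
bottle_yellow [([266.0, 177.0, 22.0, 21.0], 0.59)]
seat_blue [([252.0, 168.0, 51.0, 45.0], 0.75)]
seat_green [([456.0, 135.0, 42.0, 39.0], 0.65), ([334.0, 169.0, 54.0, 50.0], 0.55)]
seat_yellow [([383.0, 232.0, 48.0, 48.0], 0.94), ([197.0, 222.0, 56.0, 52.0], 0.63)]
seat_spare [([196.0, 220.0, 56.0, 55.0], 0.55), ([383.0, 230.0, 50.0, 53.0], 0.21)]
tube_rack [([121.0, 143.0, 88.0, 56.0], 0.87)]
petri_dish [([288.0, 227.0, 34.0, 42.0], 0.89), ([401.0, 250.0, 23.0, 18.0], 0.55)]
pen_cup [([456.0, 138.0, 41.0, 37.0], 0.91)]
scene [[402.478118789326, 0.0, 326.3652934774664], [0.0, 402.478118789326, 196.4407001709051], [0.0, 0.0, 1.0]] [[0.217, -0.787, 0.578, 1.208], [0.976, 0.167, -0.139, -0.159], [0.013, 0.594, 0.804, 0.975], [0.0, 0.0, 0.0, 1.0]] ['pixels', 'z_map', 'camera_matrix', 'world_from_camera', 'shot']
bottle_blue [([286.0, 205.0, 16.0, 32.0], 0.69)]
bottle_green [([232.0, 168.0, 21.0, 30.0], 0.64)]
bottle_yellow [([358.0, 196.0, 18.0, 31.0], 0.91)]
seat_blue [([343.0, 198.0, 46.0, 39.0], 0.86), ([234.0, 170.0, 17.0, 29.0], 0.71), ([163.0, 245.0, 42.0, 50.0], 0.58)]
seat_green [([267.0, 215.0, 58.0, 42.0], 0.8)]
seat_yellow [([223.0, 179.0, 41.0, 32.0], 0.82)]
seat_spare [([375.0, 161.0, 37.0, 30.0], 0.97)]
tube_rack [([430.0, 181.0, 68.0, 61.0], 0.89)]
petri_dish [([316.0, 170.0, 30.0, 29.0], 0.88), ([268.0, 214.0, 55.0, 42.0], 0.31)]
pen_cup [([163.0, 246.0, 42.0, 48.0], 0.96)]
1.1 [ 2.85219064e-06  9.82305607e-01  1.87285060e-01 -2.42495384e-06]
```

```bash
cat > loc.py <<'E'
import numpy as np,cv2
def cloud(f):
    z=f["z_map"];K=f["camera_matrix"];T=f["world_from_camera"]
    v,u=np.mgrid[:z.shape[0],:z.shape[1]]
    P=np.stack([(u-K[0,2])/K[0,0]*z,-(v-K[1,2])/K[1,1]*z,-z],-1)
    W=P@T[:3,:3].T+T[:3,3]; W[z<=0]=np.nan
    return W
def pix(f,u,v,h):
    K=f["camera_matrix"];T=f["world_from_camera"]
    d=T[:3,:3]@np.array([(u-K[0,2])/K[0,0],-(v-K[1,2])/K[1,1],-1]);o=T[:3,3]
    return (o+d*(h-o[2])/d[2])
E
python3 - <<'E'
import numpy as np,cv2
from loc import *
d=np.load("top0.npz");f=dict(z_map=d["z"],camera_matrix=d["K"],world_from_camera=d["T"])
W=cloud(f)
print("bench z",np.nanmedian(W[280:300,300:400,2]))
def fit(n,box,zlo,zhi):
    x,y,w,h=box; S=W[y-4:y+h+4,x-4:x+w+4]
    m=(S[...,2]>zlo)&(S[...,2]<zhi); P=S[m]
    if len(P)<5: print(n,"none");return
    c,s,a=cv2.minAreaRect(P[:,:2].astype(np.float32)*1000)
    print(n,"med z",np.median(P[:,2]).round(4),"rect",np.round(c,1),np.round(s,1),round(a,1),"mean",P[:,:2].mean(0).round(4),len(P))
for n,b in dict(blue=(353,181,21,23),green=(401,249,23,18),yellow=(266,177,22,21)).items(): fit("bottle_"+n,b,.07,.12)
for n,b in dict(B=(252,168,51,45),G=(334,169,54,50),Y=(383,232,48,48),S=(196,220,56,55)).items(): fit("seat_"+n,b,.012,.04)
fit("rack",(121,143,88,56),.02,.2);fit("cup",(456,138,41,37),.05,.2);fit("petri",(288,227,34,42),.006,.05)
im=d["px"][120:300,100:520,::-1]
cv2.imwrite("pics/top_crop.png",cv2.resize(im,(798,342),interpolation=cv2.INTER_CUBIC))
E
```

```text
bench z 1.0986356081099657e-05
bottle_blue med z 0.0939 rect [ 611.5 -110.4] [45.1 46. ] 0.4 mean [ 0.6116 -0.1097] 312
bottle_green med z 0.0937 rect [ 452.2 -231.6] [45.6 45.4] 38.2 mean [ 0.452 -0.231] 325
bottle_yellow med z 0.0937 rect [619.7  94.7] [44.8 45. ] 23.1 mean [0.6192 0.0948] 305
seat_B med z 0.0216 rect [618.1  98.3] [108.7 108.2] 7.8 mean [0.6165 0.0978] 1393
seat_G med z 0.0219 rect [ 611.3 -113. ] [107.9 108.7] 26.0 mean [ 0.6094 -0.1119] 1373
seat_Y med z 0.0221 rect [ 452.8 -231.3] [108.6 107.9] 77.4 mean [ 0.453  -0.2284] 1409
seat_S med z 0.0215 rect [468.3 232. ] [109.2 108.2] 66.7 mean [0.4681 0.2315] 1535
rack med z 0.055 rect [659.3 375. ] [ 77.7 191.2] 23.4 mean [0.6578 0.3759] 2221
cup med z 0.083 rect [ 706.1 -393.4] [75.  74.5] 29.2 mean [ 0.7066 -0.3937] 630
petri med z 0.0079 rect [476.5  27.7] [108.1  88.4] 12.4 mean [0.4732 0.0269] 486
```

View pics/top_crop.png

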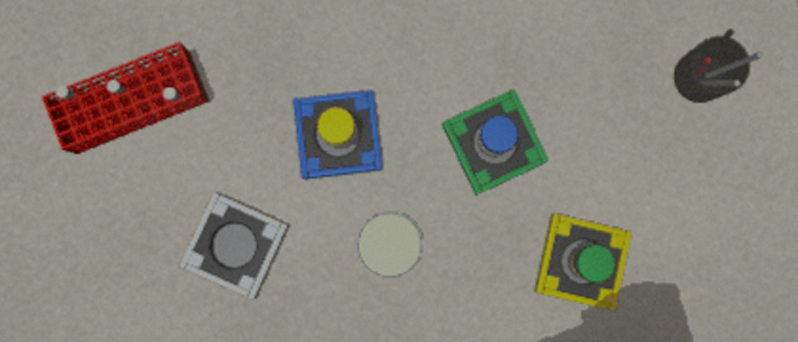

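View pics/scene0.png

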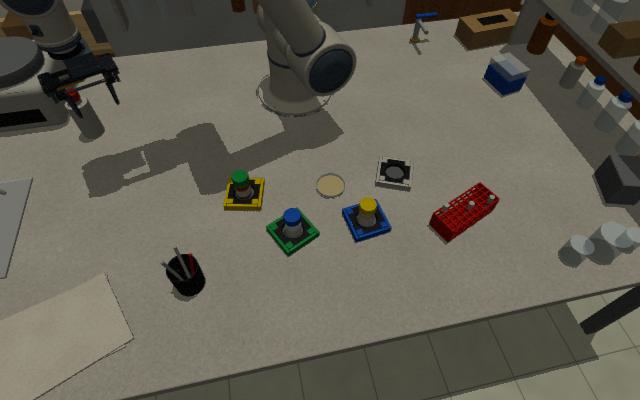

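The pictures show yellow in the blue seat, blue in the green seat and green in the yellow seat. The spare seat is at (234,245) in the top crop. The order will be green→spare, yellow→Y, blue→B, green→G.

```bash
cat > mv.py <<'E'
from plant import env
import numpy as np,cv2
from loc import *
Q=env.read_orientation()
ZG,ZH=.063,.175
def transfer(a,b):
    env.move_to([*a,ZH],Q)
    env.move_l([*a,ZG],v=.12)
    env.command_gripper(.03)
    print("grip",env.read_grip_width(),env.read_grasp_force())
    env.move_l([*a,ZH],v=.12)
    print("lifted",env.read_grip_width(),np.round(env.read_contact_force(),2),np.round(env.read_tcp_pos(),4))
    env.move_l([*b,ZH],v=.18)
    env.move_l([*b,ZG+.012],v=.12)
    env.move_l([*b,ZG+.001],v=.03)
    print("down",np.round(env.read_contact_force(),2),env.read_grip_width())
    env.command_gripper(.085)
    env.move_l([*b,ZH],v=.12)
    print("t",env.read_time())
def look(n,b,name):
    f=env.grab_frame("top");W=cloud(f)
    cv2.imwrite(f"pics/{name}.png",cv2.resize(f["pixels"][120:300,100:520,::-1],(798,342),interpolation=cv2.INTER_CUBIC))
    m=(W[...,2]>.085)&(W[...,2]<.1)&(np.hypot(W[...,0]-b[0],W[...,1]-b[1])<.05)
    P=W[m]; print(n,len(P),"z",np.median(P[:,2]).round(4) if len(P) else None,
      cv2.minAreaRect(P[:,:2].astype(np.float32)*1000)[:2] if len(P) else None)
E
python3 - <<'E'
from mv import *
transfer((.452,-.2315),(.4683,.232))
env.move_to([.6197,.0947,ZH],Q)
look("green",(.4683,.232),"t1")
E
```

```text
grip 0.030007213073247427 0.0
lifted 0.030121321663593468 [-1.36 -0.44 -0.02] [ 0.4516 -0.2312  0.1744]
down [ 0.31  0.5  -0.34] 0.029984076348746825
t 12.075
green 0 z None None
```

The grip closed on nothing, so I'll look at the scene.

```bash
python3 - <<'E'
from mv import *
look("green",(.452,-.2315),"t2")
print(env.read_tcp_pos(),Q,env.read_qpos())
f=env.grab_frame("scene");cv2.imwrite("pics/s2.png",f["pixels"][:,:,::-1])
W=cloud(f)
for n,b in dict(g=(.452,-.2315),b=(.6115,-.11),y=(.6197,.0947)).items():
    P=W[(W[...,2]>.06)&(W[...,2]<.1)&(np.hypot(W[...,0]-b[0],W[...,1]-b[1])<.07)]
    print(n,len(P),P.mean(0) if len(P) else 0,P.max(0) if len(P) else 0,P.min(0) if len(P) else 0)
E
```

```text
green 305 z 0.0943 ((451.1327819824219, -232.2250213623047), (46.062164306640625, 43.57957077026367))
[0.61892885 0.09565895 0.17487372] [-1.66028387e-04  9.82252862e-01  1.87560824e-01 -4.74912770e-04] [5.78979759e-02 4.96785945e-01 1.34301489e+00 2.22934162e-04
 1.30243228e+00 1.25078126e+00]
g 276 [ 0.46065316 -0.22987663  0.08748932] [ 0.47862351 -0.20695951  0.09960541] [ 0.42944679 -0.25306693  0.06065586]
b 309 [ 0.62081068 -0.10971526  0.0885595 ] [ 0.63909188 -0.08596857  0.09847846] [ 0.59237008 -0.13273288  0.06042387]
y 296 [0.62881198 0.09384896 0.08853703] [0.64669783 0.11852213 0.09962959] [0.5980713  0.07304356 0.06055028]
```

View pics/s2.png

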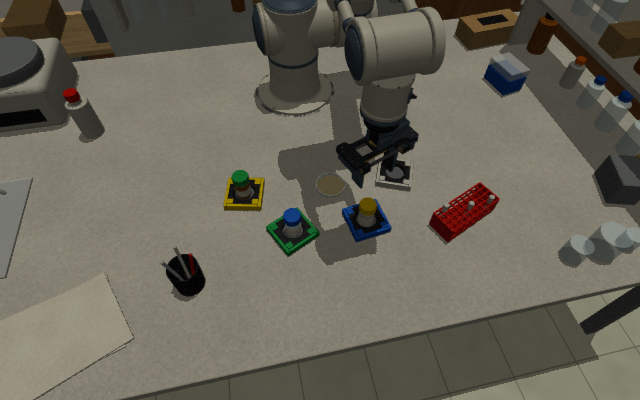

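View pics/t2.png

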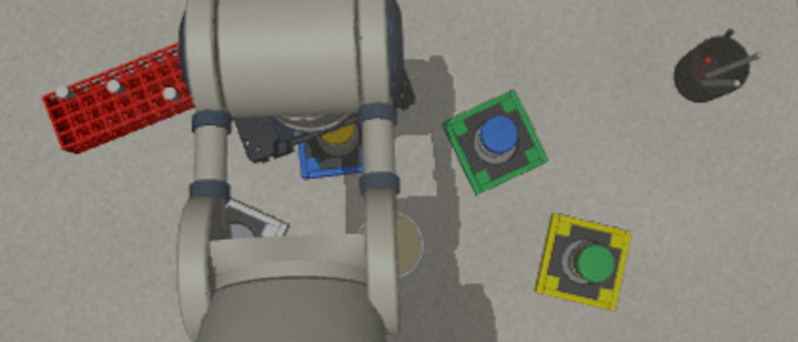

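```bash
python3 - <<'E'
from mv import *
f=env.grab_frame("scene");K=f["camera_matrix"];T=f["world_from_camera"]
c=np.linalg.inv(T)@[*env.read_tcp_pos(),1];print("tcp px",K[0,2]+K[0,0]*c[0]/-c[2],K[1,2]-K[1,1]*c[1]/-c[2])
W=cloud(f);P=W[(W[...,2]>.12)&(W[...,2]<.24)&(abs(W[...,0]-.6)<.15)&(abs(W[...,1]-.1)<.15)]
for z in np.arange(.12,.24,.01):
    S=P[(P[:,2]>=z)&(P[:,2]<z+.01)]
    if len(S): print(z.round(2),len(S),S.min(0).round(3),S.max(0).round(3))
cv2.imwrite("pics/s3.png",cv2.resize(f["pixels"][90:270,220:460,::-1],(800,600)))
w=env.grab_frame("wrist");cv2.imwrite("pics/w3.png",w["pixels"][:,:,::-1])
print(w["world_from_camera"].round(3).tolist(),w["camera_matrix"].tolist())
E
```

```text
tcp px 370.13843132649856 184.21171070974032
0.21 32 [0.591 0.045 0.211] [0.655 0.147 0.22 ]
0.22 58 [0.591 0.043 0.22 ] [0.656 0.149 0.23 ]
0.23 58 [0.595 0.042 0.23 ] [0.656 0.151 0.24 ]
[[0.369, 0.895, 0.25, 0.689], [-0.929, 0.356, 0.099, 0.123], [-0.0, -0.268, 0.963, 0.385], [0.0, 0.0, 0.0, 1.0]] [[309.70691628693146, 0.0, 313.5819839047296], [0.0, 309.70691628693146, 200.69822036762818], [0.0, 0.0, 1.0]]
```

View pics/s3.png

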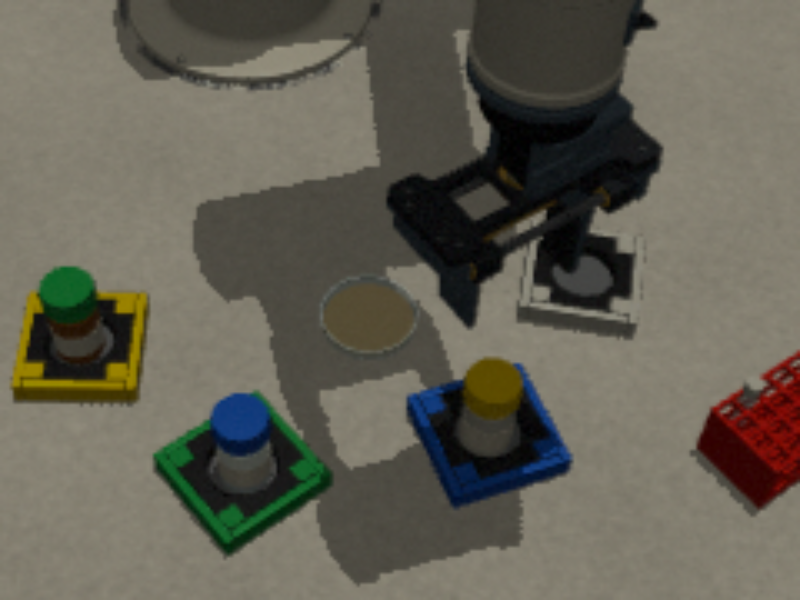

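View pics/w3.png

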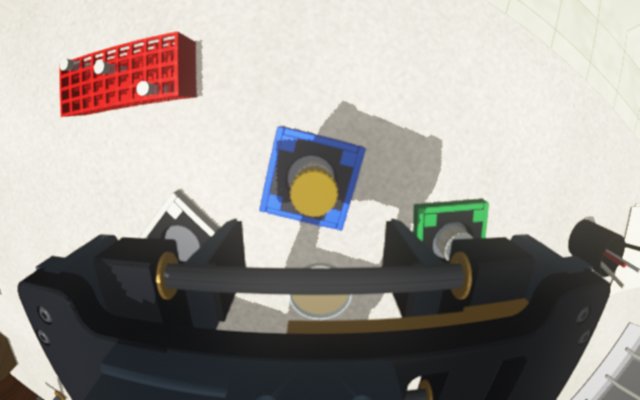

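The fingertips sit at about z 0.21 while the TCP reads 0.175. The true tips are therefore about 36 mm higher than reported, and the fingers closed above the cap. I'll measure this properly over green at two heights and two openings.

```bash
python3 - <<'E'
from mv import *
b=np.array([.4515,-.232])
def tips():
    f=env.grab_frame("scene");W=cloud(f);t=env.read_tcp_pos()
    m=(W[...,2]>t[2]-.03)&(W[...,2]<t[2]+.08)&(np.hypot(W[...,0]-t[0],W[...,1]-t[1])<.09)&(W[...,2]>.1)
    P=W[m];print("tcp",t.round(4),"w",round(env.read_grip_width(),3),"low z",np.sort(P[:,2])[[0,3,8,20]].round(4), "xy of lowest",P[np.argsort(P[:,2])[:30],:2].min(0).round(3),P[np.argsort(P[:,2])[:30],:2].max(0).round(3),"F",np.round(env.read_contact_force(),2))
    return f
env.move_to([*b,ZH],Q); tips()
env.command_gripper(.05); tips()
env.command_gripper(.085)
env.move_l([*b,.11],v=.12);f=tips()
cv2.imwrite("pics/s4.png",cv2.resize(f["pixels"][100:230,160:330,::-1],(785,600)))
E
```

```text
tcp [ 0.4522 -0.2313  0.175 ] w 0.085 low z [0.2109 0.2137 0.2164 0.2201] xy of lowest [ 0.423 -0.283] [ 0.49  -0.178] F [ 0.17 -0.21  1.  ]
tcp [ 0.4515 -0.232   0.175 ] w 0.05 low z [0.2144 0.215  0.2168 0.2206] xy of lowest [ 0.432 -0.265] [ 0.482 -0.194] F [ 0.42 -0.35 -0.41]
tcp [ 0.452  -0.2323  0.1107] w 0.085 low z [0.1001 0.1506 0.1521 0.1563] xy of lowest [ 0.425 -0.281] [ 0.488 -0.178] F [ 0.5  -0.31 -0.23]
```

View pics/s4.png

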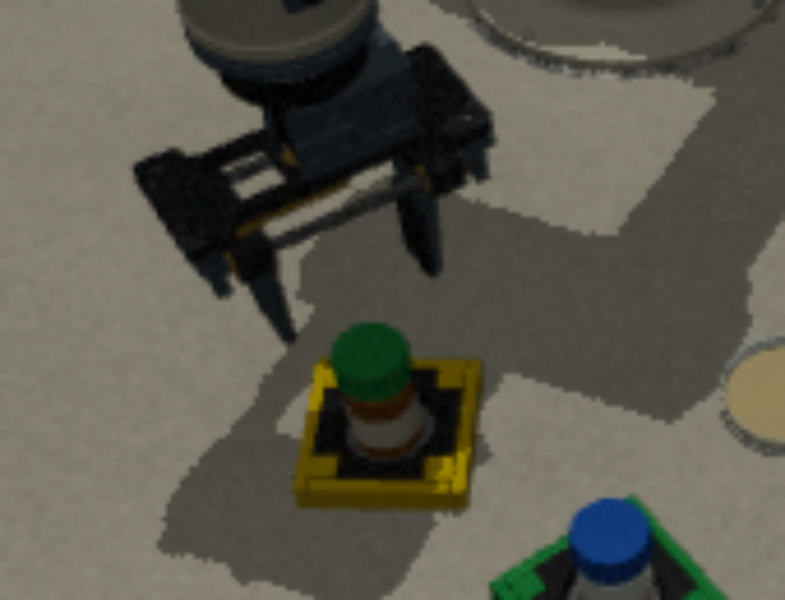

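The picture confirms it: the tips hang well above the cap with TCP at 0.11. The offset is about 38 mm, so I'll lower the grasp height to suit and abort if the grip misses.

```bash
sed -i 's/^ZG,ZH=.*/ZG,ZH=.027,.135/; s/^    env.move_l(\[\*a,ZH\],v=.12)/    assert env.read_grip_width()>.04\n&/' mv.py
python3 - <<'E'
from mv import *
print(env.read_time())
transfer((.4515,-.232),(.4683,.232))
env.move_to([.6197,.0947,ZH],Q)
look("green",(.4683,.232),"t5")
f=env.grab_frame("scene");cv2.imwrite("pics/s5.png",cv2.resize(f["pixels"][90:270,220:460,::-1],(800,600)))
E
```

```text
16.775
grip 0.04487690282450952 30.000215769396164
lifted 0.04500174353148323 [ 0.34 -0.11 -1.36] [ 0.4511 -0.2317  0.1344]
down [ 0.61 -0.5  -1.22] 0.04491562297396804
t 25.8167
green 0 z None None
```

View pics/s5.png

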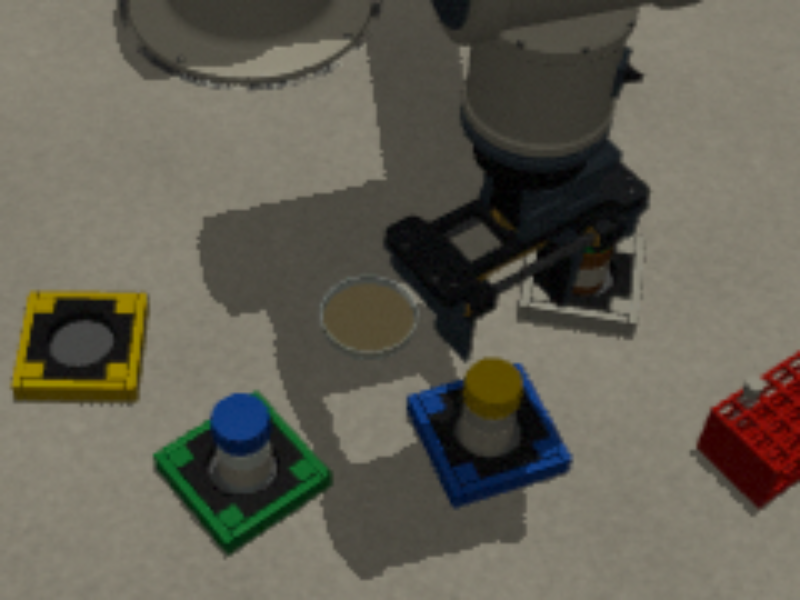

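Green stands upright in the spare seat, and the yellow seat is empty. Next are yellow and blue, with a slightly lower release since contact was not yet felt.

```bash
sed -i 's/ZG+.001/ZG-.0005/' mv.py
python3 - <<'E'
from mv import *
transfer((.6197,.0947),(.4528,-.2313))
look("yellow?",(.4528,-.2313),"t6a")
transfer((.6115,-.1104),(.6181,.0983))
env.move_to([.45,-.35,ZH+.04],Q)
for n,b in dict(green=(.4683,.232),yellow=(.4528,-.2313),blue=(.6181,.0983)).items(): look(n,b,"t6")
E
```

```text
grip 0.04548107234982529 29.99999558116542
lifted 0.04512109637449892 [-0.29  0.01 -1.72] [0.6192 0.0947 0.1342]
down [-1.27  3.57  9.01] 0.044689950635523466
t 35.3083
yellow? 16 z 0.0939 ((470.27557373046875, -220.2688446044922), (11.148154258728027, 22.39963150024414))
grip 0.04510409776190256 30.00015904908537
lifted 0.044999262558388466 [-0.63  0.27 -1.36] [ 0.611  -0.1103  0.1342]
down [-2.59  0.14  8.69] 0.04534320579733382
t 43.6083
green 307 z 0.0933 ((468.6258850097656, 231.49468994140625), (44.907325744628906, 45.05683135986328))
yellow 304 z 0.0939 ((454.41900634765625, -230.0579071044922), (45.04397964477539, 46.80016326904297))
blue 293 z 0.0938 ((618.8114624023438, 97.94820404052734), (43.829559326171875, 45.692726135253906))
```

View pics/t6.png

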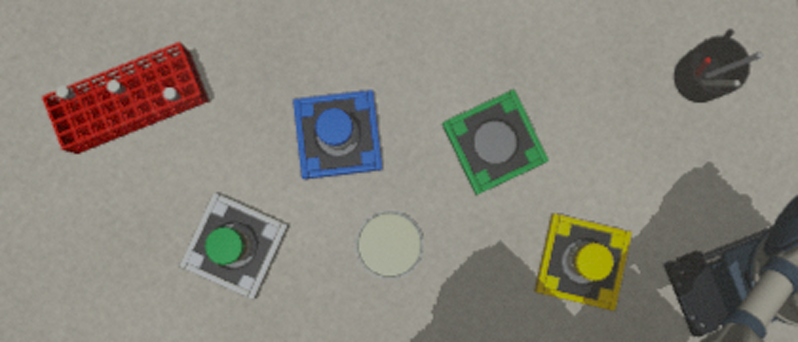

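Blue sits in the blue seat (crop 335,127) and yellow in the yellow seat (595,262), both upright. Green waits in the spare seat (223,245), so it goes last.

```bash
python3 - <<'E'
from mv import *
env.move_l([.45,-.231,ZH+.04],v=.18)
transfer((.4684,.2317),(.6113,-.113))
env.move_to([.45,-.38,ZH+.06],Q)
for n,b in dict(green=(.6113,-.113),yellow=(.4528,-.2313),blue=(.6181,.0983)).items(): look(n,b,"t7")
f=env.grab_frame("scene");cv2.imwrite("pics/s7.png",cv2.resize(f["pixels"][110:320,130:500,::-1],(800,454)))
print(env.read_time())
E
```

```text
grip 0.04520566930254101 30.00018354621716
lifted 0.04514086416834648 [-0.36  0.6  -0.99] [0.468  0.2315 0.1344]
down [-1.78  1.27  8.28] 0.04507992457174881
t 56.3667
green 294 z 0.0938 ((611.3535766601562, -112.81661987304688), (45.58397674560547, 45.494808197021484))
yellow 308 z 0.0944 ((454.67486572265625, -230.42616271972656), (44.63360595703125, 46.36931610107422))
blue 293 z 0.0936 ((618.9920654296875, 98.0230941772461), (44.022518157958984, 45.0698356628418))
57.775
```

View pics/s7.png

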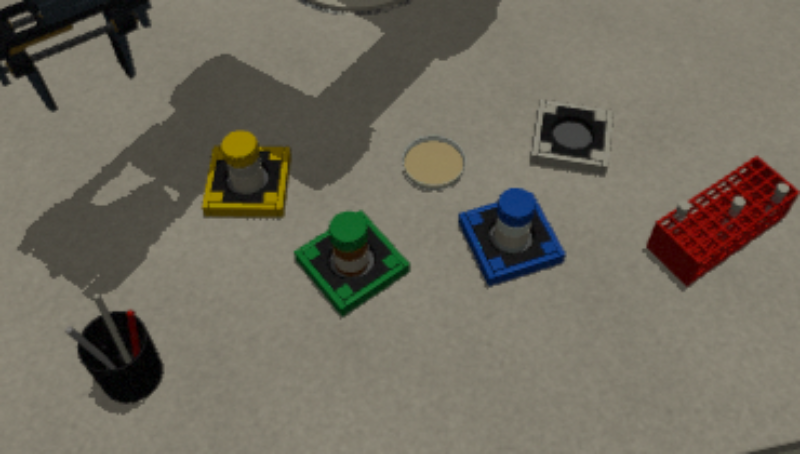

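View pics/t7.png

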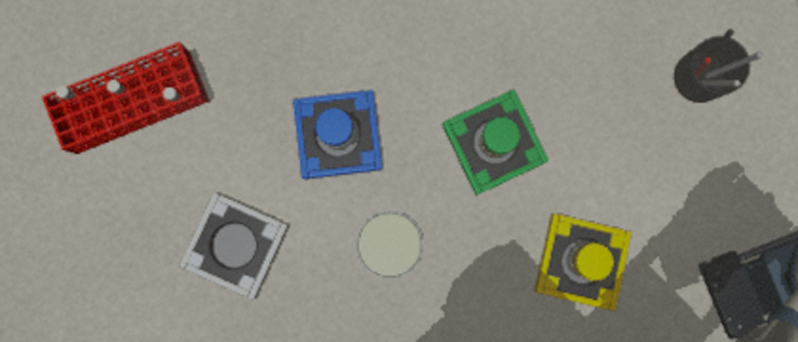

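All three bottles stand upright in their own seats (top crop: blue 335,127; green 500,137; yellow 595,262). The rack, petri dish and pen cup have not moved, and the gripper is clear.

```bash
python3 -c "
from plant import env
print(env.job_done())"
```

```text
the job is handed in; nothing more can be done
None
```

The job is handed in at about 58 s: all three bottles stand upright in the seats matching their caps, the spare seat is empty, and the rack, dish and cup were not moved; the first grasp closed above the cap (fingertips about 38 mm higher than the TCP reading), so I corrected the height and repeated it.

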